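# Call the assembler and point out the missing relay

## Robot

A 6-joint arm with a two-finger parallel gripper is mounted at the origin on the work surface. World frame = base frame: x ahead of the robot, y to its left, z up, the work surface at z = 0. Lengths are in m, angles in rad, forces in N, time in s.
With the tool pointing down it reaches from about 0.3 to 0.75 m from the base axis. Payload 8.5 kg.
Tool frame: the origin (TCP) lies between the finger pads, 19 mm behind the fingertips; this is the grasp point; z points along the fingers, y is the line along which they close (so a half turn about z gives the same grasp; the last joint's range is limited). The gripper opens to 85 mm and grips with 20 to 120 N. Pads are 22 mm wide; open, the fingers measure 114 mm over their backs; the gripper's body (76 mm by 85 mm) begins 54 mm behind the grasp point. The pads swing forward as they close: fully open they stand 13 mm farther back than shut.
Start: joints at [0.972, 0.381, 1.297, -0, 1.464, -0.215], TCP at [0.206, 0.51, 0.25] pointing down, gripper open.
Joint ranges: [-3.11, 3.11], [-0.89, 2.33], [0.22, 2.48], [-1.42, 4.56], [0.17, 2.85], [-2.88, 2.88]. Speed limits (rad/s): [2.39, 2.39, 3.14, 3.14, 3.14, 3.14].

## Interface

Orientations are given as a unit quaternion [w, x, y, z].
In Python, from bench import manip gives the robot as it stands.
- The arm moves only by the shell command python3 -m handwheel 'ROWS' [FORCE]. ROWS is a JSON object of lists of equal length, an entry for each row: "rot": the turn, a rotation vector about the tool's x, y, z in rad, a list of three; "delta_pos": the shift along the tool's x, y, z in m, a list of three; "hand": the closure, from -1 (fully open) to 1 (shut), so that 0 is half open. In form: {"rot": [[ax, ay, az], ...], "delta_pos": [[tx, ty, tz], ...], "hand": [hand, ...]}. A call has 1 to 5 rows; each row is the pose to reach, as a shift and turn from the pose commanded when the call began, along the tool's axes at that moment; what a row does not reach only later rows make up. A row lasts 1/12 s, in which the tool goes at most 41.7 mm and 7.16 degrees, less where a joint would pass 70% of its speed; a pose out of reach is approached as far as the arm can. A call with a gripper value outside its range is refused whole. The fingers move at their own pace and stop on an object; FORCE is the grip in N (left out, the last holds). Time passes only in rows, so rows that repeat a pose let the fingers close. It gives the time, the measured TCP pose, the force, the opening and the grip force at its end, in the units of the state.
- manip.state(): the state, without advancing time (a new reading comes with each control period).
- manip.camera(name): name is "side" or "top" or "wrist"; returns the picture (400x640x3 uint8, red, green, blue); there is no depth.
- manip.camera_params(name): a dict with "fx", "fy", "cx", "cy" (pixels), "xyz" and "orientation" of the camera in the world. Camera axes: x right, y up, looking along -z (the intrinsics and any distortion apply to the point x, -y, -z); pixel columns grow to the right and rows downward; lengths in m; the calibration is good to about 2 mm. The wrist camera is an equidistant fisheye: a pixel r from the principal point sees the ray r / f radians off the axis. A picture is of the moment at which its call begins: read the wrist's pose just before it. camera_params takes no time and is no camera call; for the wrist camera it gives the pose at the moment of the call.
- manip.job_done(): hands the job in; it is judged then, once.
Trained networks look in the newest picture that a camera, given by its name, has taken for a name from the list of things; names that differ only in an ending like _2 or _b are one class to them, and where a whole thing is asked for, a point or a joint stands for the part that bears it (a point fixed in the world has none). Each returns a list of dicts, best first, with "p" (0 to 1); they miss things now and then, are a little off and sometimes report something else, mostly with a low value. They report only what shows in the picture. A call takes as long as a camera call. They do not tell look-alikes from the thing itself.
- manip.recognise(camera, label): "bbox" ([centre column, centre row, width, height] in pixels, round what is visible of it).
- manip.mark_of(camera, label): "uv" ([column, row] in pixels: a listed point, or the origin of a listed thing).
The state is a dict: "clock": time; "q": joint angles; "dq": joint speeds; "joint_torque": joint torques, N m; "eef_pos": TCP position; "ee_rot": TCP orientation; "contact_force": force on the tool from outside, world axes, zero at the start; "moment": the same for the moment, N m; "finger_gap": finger opening in m; "grip_force": force on a finger pad.
Only numpy, scipy, OpenCV 4.12 (cv2) and the standard library are available. Lean on these libraries where they do the work, as an engineer would, in place of code of your own. Each camera call takes 0.05 s, during which the arm holds its last target. There are 200 camera calls.

## Task

The relay test board is one relay short: press the yellow call button right down and let it spring back up to call the assembler over, then show what is to be done. Point straight down at the empty socket with the fingertips two or three centimetres above it and stay there for two seconds, then point in the same way at the blue spare relay in the tray and finish still pointing at it. Only point: do not touch or move the board, the relays, the tray or the parts in it, and leave the screwdriver where it lies.

Things in the scene. Friction and masses are not known exactly. Their poses are not given: they have to be found in the camera images.
- call_button (a joint): the yellow mushroom push button on the call station, 40 mm across, sprung: 0 when up, 0.006 m when fully down; it moves straight down, starts to give at about 1.5 N, is fully down at about 5 N, and springs back up when let go
- call_button_top (a point): centre of the top of the yellow button's head, 86 mm above the bench when up
- call_station: grey desk enclosure, fixed to the bench, 130 (own x) x 80 (own y) x 58 mm high, origin at the centre of its underside. The yellow button stands 30 mm from the middle towards own -x, a white lamp dome 34 mm across and 87 mm above the bench 33 mm towards own +x. It stands on one side of the board, the tray on the other
- relay_board: green circuit board on standoffs, fixed, 155 (own x) x 190 (own y) mm, upper face 12 mm above the bench, origin at bench level under its centre, turned up to 0.35 rad. Six identical ivory sockets, 2 rows (58 mm apart along own x) of 3 (50 mm apart along own y), centred; terminal strips on two edges reach 24 mm above the bench. Any one socket is empty, five hold blue relays
- socket_empty: the one socket without a relay: ivory, open on top, 35 (own x) x 28.5 (own y) x 9 mm, dark contact slots in its floor, fixed on the board; origin at the centre of its underside, 12 mm above the bench
- socket_empty_top (a point): centre of the mouth of the empty socket, level with its rim, 21 mm above the bench; neighbouring relays stand up to 51 mm above the bench
- relay1: blue plug-in relay, loose, upright in a socket of the board: 28 (own x) x 21.5 (own y) x 36 mm, 35 g, origin at the centre of its underside, 15 mm above the bench; only to be left alone
- relay2: blue plug-in relay, loose, upright in a socket of the board: 28 (own x) x 21.5 (own y) x 36 mm, 35 g, origin at the centre of its underside, 15 mm above the bench; only to be left alone
- relay3: blue plug-in relay, loose, upright in a socket of the board: 28 (own x) x 21.5 (own y) x 36 mm, 35 g, origin at the centre of its underside, 15 mm above the bench; only to be left alone
- relay4: blue plug-in relay, loose, upright in a socket of the board: 28 (own x) x 21.5 (own y) x 36 mm, 35 g, origin at the centre of its underside, 15 mm above the bench; only to be left alone
- relay5: blue plug-in relay, loose, upright in a socket of the board: 28 (own x) x 21.5 (own y) x 36 mm, 35 g, origin at the centre of its underside, 15 mm above the bench; only to be left alone
- parts_tray: black kitting tray, fixed to the bench, 210 (own x) x 100 (own y) x 26 mm high, walls and floor 4 mm, origin at the centre of its underside; two cross walls make three compartments, centres 69 mm apart along own x, with one spare part lying in each, in any order
- spare_blue: the blue spare relay, same kind as those on the board, loose, lying on its side in one compartment of the tray, at any angle: body 36 (own x) x 28 (own y) x 21.5 mm high, 6 mm brass pins beyond the body at one end, about 35 g; origin at the centre of the underside of the 36 mm body, 4 mm above the bench
- spare_blue_top (a point): centre of the upper side of the lying blue spare relay, 25.5 mm above the bench
- spare_orange: an orange relay of another kind, same size and lying the same way in another compartment; not the one wanted
- spare_white: a white timer module, same size and lying the same way in another compartment; not the one wanted
- screwdriver: red-handled screwdriver, loose, 200 mm long, 26 mm thick handle, lying across the bench beyond the board; origin under its middle, own x towards the blade
Not all that is in view belongs to the job. Several things look just like the call_station: the one meant starts farthest from the robot's base.

How it is judged:
On the way, in this order (a step that is already met when the one before it is completed fails the run):
1. the call button is pressed right down (value of joint call_button above 0.0045 m), for 0.05 s.
2. the tool points down at the empty socket, just above it, for two seconds, the button up again (horizontal distance between the grasp point and socket_empty_top below 0.014 m and z of the grasp point in the frame of socket_empty_top between 0 and 0.075 m and angle between the grasp point's own z axis and vertical above 2.54 rad and value of joint call_button below 0.0015 m), for 1.8 s.
At the end, for the whole second after the job is handed in: Tool points down (within 0.6 rad) at the blue spare: TCP within 14 mm sideways of the centre of its upper side and under 75 mm above it (the same at the empty socket before); button up; no relay or spare moved over 6 mm, screwdriver not over 15 mm (horizontal distance between the grasp point and spare_blue_top below 0.014 m and z of the grasp point in the frame of spare_blue_top between 0 and 0.075 m and angle between the grasp point's own z axis and vertical above 2.54 rad and value of joint call_button below 0.0015 m and linear speed of spare_blue below 0.02 m/s and not (distance of relay1 from where it was at the start of the episode above 0.006 m) and not (distance of relay2 from where it was at the start of the episode above 0.006 m) and not (distance of relay3 from where it was at the start of the episode above 0.006 m) and not (distance of relay4 from where it was at the start of the episode above 0.006 m) and not (distance of relay5 from where it was at the start of the episode above 0.006 m) and not (distance of spare_blue from where it was at the start of the episode above 0.006 m) and not (distance of spare_orange from where it was at the start of the episode above 0.006 m) and not (distance of spare_white from where it was at the start of the episode above 0.006 m) and not (distance of screwdriver from where it was at the start of the episode above 0.015 m)); the robot touches nothing.
It fails at once if the board, its empty socket or a relay on it is touched (contact force between any of the arm, the fingers and relay_board above 0.5 N or contact force between any of the arm, the fingers and socket_empty above 0.5 N or contact force between any of the arm, the fingers and relay1 above 0.5 N or contact force between any of the arm, the fingers and relay2 above 0.5 N or contact force between any of the arm, the fingers and relay3 above 0.5 N or contact force between any of the arm, the fingers and relay4 above 0.5 N or contact force between any of the arm, the fingers and relay5 above 0.5 N).
It fails at once if the tray or a part in it is touched (contact force between any of the arm, the fingers and parts_tray above 0.5 N or contact force between any of the arm, the fingers and spare_blue above 0.5 N or contact force between any of the arm, the fingers and spare_orange above 0.5 N or contact force between any of the arm, the fingers and spare_white above 0.5 N).
It fails at once if a relay, a spare or the screwdriver is moved, lifted or carried (distance of any of relay1, relay2, relay3, relay4, relay5, spare_blue, spare_orange, spare_white from where it was at the start of the episode above 0.006 m or distance of screwdriver from where it was at the start of the episode above 0.015 m).
It also fails if it takes over 48 s, if anything falls off the work surface, if the arm or the gripper's body presses on something with over 40 N, if the wrist force passes 120 N, or if a joint passes its speed limit or range.

## Working session

There is one attempt and no reset: what is moved stays moved. The work goes in short steps, Python scripts to look and compute and a shell command to move; the robot and the scene stay as the last step left them, time stands still between calls to the robot, and variables do not carry over. Pictures are saved under pics/ and viewed, at most 10 in all, crops included, and the job is handed in when it is done.

```bash
mkdir -p pics; cat > h.py <<'E'
import numpy as np, cv2
from bench import manip
from scipy.spatial.transform import Rotation as R
def rot(q): return R.from_quat([q[1],q[2],q[3],q[0]]).as_matrix()
def ray(P,uv,fish=False):
    x=(uv[0]-P['cx'])/P['fx']; y=(uv[1]-P['cy'])/P['fy']
    if fish:
        r=np.hypot(x,y); s=np.sin(r)/r if r>1e-9 else 1; d=np.array([x*s,-y*s,-np.cos(r)])
    else: d=np.array([x,-y,-1.])
    return np.array(P['xyz']),rot(P['orientation'])@d
def at_z(P,uv,z,fish=False):
    o,d=ray(P,uv,fish); return o+d*(z-o[2])/d[2]
def save(n,f): 
    im=manip.camera(n); cv2.imwrite('pics/'+f,im[:,:,::-1]); return im
E
python3 - <<'E'
from h import *
s=manip.state(); print(s['clock'],s['eef_pos'],s['ee_rot'],s['contact_force'])
Z=dict(call_button_top=.086,call_station=0,socket_empty_top=.021,spare_blue_top=.0255,relay_board=0,parts_tray=0,screwdriver=0)
for n in ['top','side']:
    save(n,n+'1.png'); P=manip.camera_params(n); print(n,P)
    for l,z in Z.items():
        for m in manip.mark_of(n,l)[:4]: print(l,np.round(m['uv'],1),round(m['p'],2),at_z(P,m['uv'],z).round(3))
print(manip.state()['clock'])
E
```

```text
0.0 [0.20579516 0.5097748  0.24941442] [-2.92049319e-04  1.90720461e-01  9.81644121e-01 -6.64064375e-04] [0.22687063 0.11267747 0.38154054]
top {'fx': 462.471648085526, 'fy': 462.471648085526, 'cx': 317.1488939689989, 'cy': 197.2682685232397, 'xyz': array([ 0.29025747, -0.0017918 ,  1.37076194]), 'orientation': array([-0.69473403, -0.07105881,  0.05723431,  0.71345603])}
call_button_top [419.1 301.9] 0.7 [ 0.232 -0.248  0.086]
call_button_top [439.  234.9] 0.48 [ 0.411 -0.314  0.086]
call_button_top [263.9 290.3] 0.42 [0.273 0.172 0.086]
call_station [411.4 290.6] 0.82 [ 0.26  -0.244  0.   ]
call_station [270.8 280.8] 0.68 [0.298 0.164 0.   ]
call_station [430.6 225.1] 0.65 [ 0.449 -0.312  0.   ]
call_station [322.8 212.3] 0.2 [0.496 0.006 0.   ]
socket_empty_top [302.5 221.9] 0.6 [0.466 0.067 0.021]
spare_blue_top [214.3 205. ] 0.55 [0.523 0.327 0.026]
relay_board [320.1 205.8] 0.95 [0.516 0.014 0.   ]
relay_board [217.7 203.1] 0.3 [0.533 0.323 0.   ]
parts_tray [216.4 206.7] 0.74 [0.522 0.327 0.   ]
screwdriver [285.3 122. ] 0.72 [0.783 0.115 0.   ]
screwdriver [319.8 204.6] 0.23 [
[... 152 characters left out ...]
0.60391977, 0.81369868]), 'orientation': array([-0.21609011, -0.09057507,  0.35258615,  0.90597143])}
call_button_top [416.3 313.3] 0.75 [0.265 0.176 0.086]
call_button_top [488.5 179.5] 0.51 [ 0.228 -0.237  0.086]
call_button_top [422.9 140.1] 0.41 [ 0.415 -0.31   0.086]
call_station [467.5 195. ] 0.86 [ 0.263 -0.255  0.   ]
call_station [403.3 161.1] 0.78 [ 0.457 -0.306 -0.   ]
socket_empty_top [342.5 249.3] 0.47 [0.47  0.06  0.021]
spare_blue_top [254.3 336. ] 0.61 [0.53  0.327 0.025]
relay_board [331.4 239.2] 0.87 [0.512 0.031 0.   ]
parts_tray [257.7 343.3] 0.95 [0.526 0.328 0.   ]
parts_tray [348.  215.5] 0.5 [ 0.509 -0.054 -0.   ]
screwdriver [216.4 227.3] 0.66 [0.779 0.123 0.   ]
0.8
```

```bash
python3 -c "
import cv2
a=cv2.imread('pics/top1.png')[90:340,170:490];cv2.imwrite('pics/t.png',cv2.resize(a,None,fx=2.4,fy=2.4,interpolation=2))"
```

```text
(no output)
```

View pics/t.png

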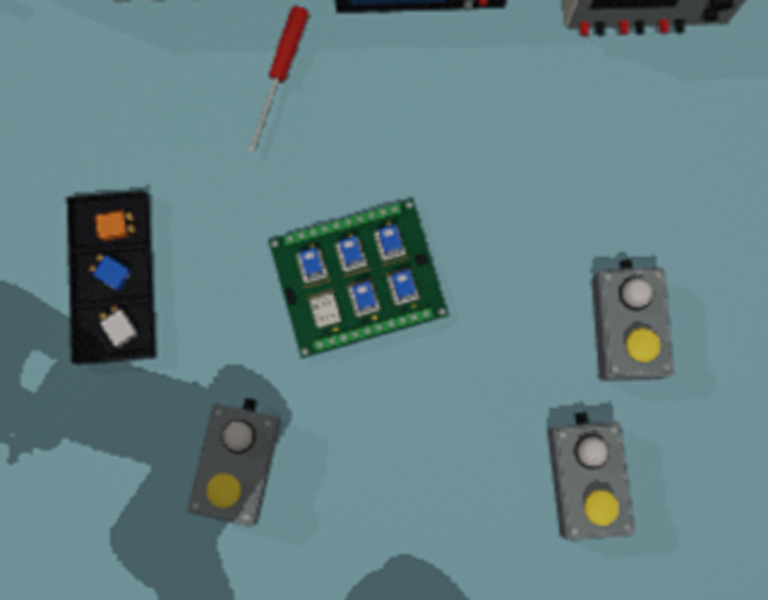

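View pics/side1.png

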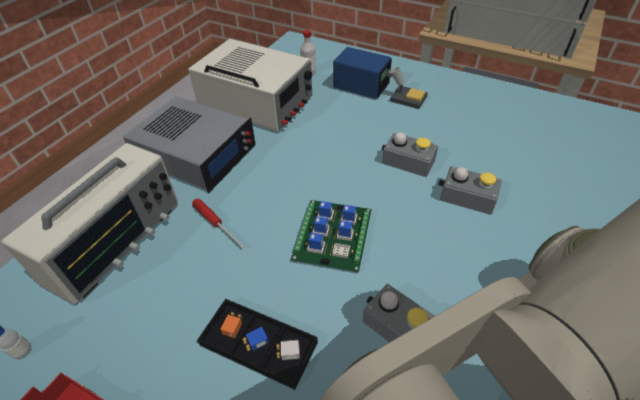

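The side and top views agree. There are three look-alike stations, and the farthest is at about (0.45,-0.31), with its yellow button at top pixel (438,234). The empty socket is at about (305,219) and the blue spare, in the middle compartment, at about (216,203). I'll refine these by colour and work out the moves.

```bash
cat >> h.py <<'E'
def go(t):
    s=manip.state(); p=np.array(s['eef_pos']); print('clock',round(s['clock'],2),'tcp',p.round(4),'F',np.round(s['contact_force'],1),'delta_tool',(rot(s['ee_rot']).T@(np.array(t)-p)).round(4), 'q',np.round(s['q'],2))
E
python3 - <<'E'
from h import *
im=cv2.imread('pics/top1.png'); hsv=cv2.cvtColor(im,cv2.COLOR_BGR2HSV); P=manip.camera_params('top')
def blobs(lo,hi,z,box):
    m=cv2.inRange(hsv,np.array(lo),np.array(hi)); k=np.zeros_like(m); x0,x1,y0,y1=box; k[y0:y1,x0:x1]=m[y0:y1,x0:x1]
    n,_,st,c=cv2.connectedComponentsWithStats(k)
    for i in range(1,n):
        if st[i,4]>15: print(c[i].round(1),st[i,4],at_z(P,c[i],z).round(4))
print('yellow');blobs((20,120,80),(35,255,255),.086,(400,470,200,320))
print('blue');blobs((100,120,60),(130,255,255),.051,(280,350,170,240))
print('spare');blobs((100,120,60),(130,255,255),.0255,(195,240,165,245))
print('ivory');blobs((0,0,130),(40,110,255),.021,(296,314,208,230))
go([.2,.5,.25])
t=np.array([.413,-.312,.2]); p=np.array([.4,.2,.25]); s=manip.state(); M=rot(s['ee_rot']).T
for w in ([.4,.2,.25],[.413,-.312,.2]): print((M@(np.array(w)-s['eef_pos'])).round(4))
E
```

```text
yellow
[437.5 233.4] 157 [ 0.4154 -0.3103  0.086 ]
[420.2 301. ] 171 [ 0.234  -0.2507  0.086 ]
blue
[332.3 189. ] 69 [ 0.5564 -0.0236  0.051 ]
[315.8 193.8] 60 [0.5435 0.0249 0.051 ]
[299.  198.5] 59 [0.5309 0.0738 0.051 ]
[338.  207.9] 67 [ 0.5003 -0.0384  0.051 ]
[321.4 212.7] 64 [0.4876 0.01   0.051 ]
spare
[216.  203.2] 138 [0.5285 0.3219 0.0255]
ivory
[305.3 219. ] 107 [0.4746 0.0583 0.021 ]
clock 0.8 tcp [0.2059 0.51   0.25  ] F [-0.  -0.  -0.1] delta_tool [ 0.0017 -0.0115  0.    ] q [ 0.97  0.38  1.3   0.    1.46 -0.22]
[-0.296  -0.2148 -0.    ]
[-0.4998 -0.6847  0.05  ]
```

```bash
python3 -m handwheel '{"rot":[[0,0,0],[0,0,0],[0,0,0],[0,0,0],[0,0,0]],"delta_pos":[[-0.03,-0.021,0],[-0.06,-0.042,0],[-0.09,-0.064,0],[-0.12,-0.086,0],[-0.15,-0.108,0]],"hand":[1,1,1,1,1]}' 20
python3 -m handwheel '{"rot":[[0,0,0],[0,0,0],[0,0,0],[0,0,0],[0,0,0]],"delta_pos":[[-0.03,-0.021,0],[-0.06,-0.042,0],[-0.09,-0.064,0],[-0.12,-0.086,0],[-0.146,-0.107,0]],"hand":[1,1,1,1,1]}'
python3 -c "
from h import *
go([.413,-.312,.2])"
```

```text
clock: 1.22
eef_pos: [0.3051, 0.3522, 0.2501]
ee_rot: [0.0, 0.19, 0.982, 0.0]
contact_force: [-0.1, -0.3, -0.4]
finger_gap: 0.0253
grip_force: 0.0
clock: 1.63
eef_pos: [0.4008, 0.1979, 0.2502]
ee_rot: [0.0, 0.191, 0.982, 0.0]
contact_force: [0.8, 0.5, 0.1]
finger_gap: 0.0001
grip_force: 0.0
clock 1.63 tcp [0.4008 0.1979 0.2502] F [0.8 0.5 0.1] delta_tool [-0.2024 -0.4682  0.0502] q [ 0.19  0.2   1.56 -0.    1.38 -0.99]
```

```bash
python3 -m handwheel '{"rot":[[0,0,0],[0,0,0],[0,0,0],[0,0,0],[0,0,0]],"delta_pos":[[-0.014,-0.032,0],[-0.028,-0.064,0],[-0.042,-0.096,0],[-0.056,-0.128,0],[-0.07,-0.16,0]],"hand":[1,1,1,1,1]}'
python3 -m handwheel '{"rot":[[0,0,0],[0,0,0],[0,0,0],[0,0,0],[0,0,0]],"delta_pos":[[-0.014,-0.032,0],[-0.028,-0.064,0],[-0.042,-0.096,0],[-0.056,-0.128,0],[-0.07,-0.16,0]],"hand":[1,1,1,1,1]}'
python3 -m handwheel '{"rot":[[0,0,0],[0,0,0],[0,0,0],[0,0,0],[0,0,0]],"delta_pos":[[-0.014,-0.032,0.01],[-0.028,-0.064,0.03],[-0.042,-0.096,0.04],[-0.062,-0.148,0.05],[-0.062,-0.148,0.05]],"hand":[1,1,1,1,1]}'
python3 - <<'E'
from h import *
P=manip.camera_params('wrist'); im=save('wrist','w1.png')
for m in manip.mark_of('wrist','call_button_top')[:4]: print(np.round(m['uv'],1),m['p'],at_z(P,m['uv'],.086,True).round(4))
go([.4145,-.311,.115])
E
```

```text
clock: 2.05
eef_pos: [0.4046, 0.0236, 0.2502]
ee_rot: [0.0, 0.191, 0.982, -0.0]
contact_force: [1.0, 0.2, -0.4]
finger_gap: 0.0002
grip_force: 0.0
clock: 2.47
eef_pos: [0.4095, -0.1512, 0.2502]
ee_rot: [0.0, 0.191, 0.982, -0.0]
contact_force: [0.2, 0.3, 0.2]
finger_gap: -0.0001
grip_force: 0.0
clock: 2.88
eef_pos: [0.4114, -0.314, 0.1986]
ee_rot: [-0.0, 0.192, 0.981, -0.0]
contact_force: [0.3, 0.2, -0.4]
finger_gap: 0.0004
grip_force: 0.0
[566.9 207. ] 0.73 [ 0.5085 -0.0818  0.086 ]
[321.4 211.7] 0.71 [ 0.4164 -0.3153  0.086 ]
clock 2.98 tcp [ 0.4116 -0.3118  0.1992] F [-0.   1.1  0.4] delta_tool [-0.0025  0.0018  0.0842] q [-0.88  0.37  1.48 -0.    1.3  -2.06]
```

View pics/w1.png

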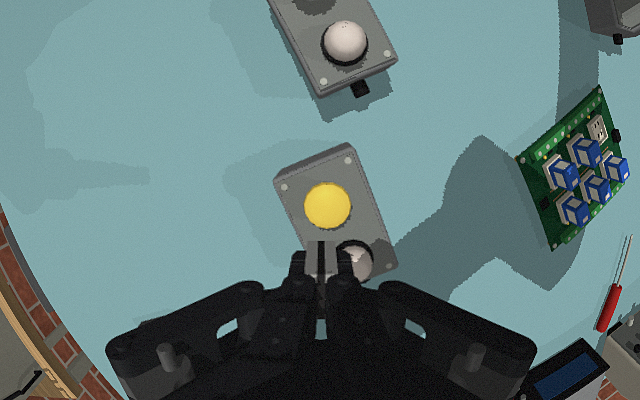

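The wrist view shows the gripper over the far station, with the yellow disc at (327,205), within millimetres of the target. I'll descend, then press in small steps.

```bash
python3 -m handwheel '{"rot":[[0,0,0],[0,0,0],[0,0,0],[0,0,0],[0,0,0]],"delta_pos":[[-0.002,0.001,0.03],[-0.002,0.001,0.06],[-0.002,0.001,0.08],[-0.002,0.001,0.085],[-0.002,0.001,0.085]],"hand":[1,1,1,1,1]}'
python3 -m handwheel '{"rot":[[0,0,0],[0,0,0],[0,0,0],[0,0,0],[0,0,0]],"delta_pos":[[0,0,0.003],[0,0,0.006],[0,0,0.009],[0,0,0.011],[0,0,0.011]],"hand":[1,1,1,1,1]}'
```

```text
clock: 3.4
eef_pos: [0.4142, -0.3082, 0.1147]
ee_rot: [-0.001, 0.19, 0.982, 0.001]
contact_force: [-0.2, 0.7, 0.6]
finger_gap: 0.0001
grip_force: 0.0
clock: 3.82
eef_pos: [0.4143, -0.3097, 0.1042]
ee_rot: [0.0, 0.191, 0.982, -0.0]
contact_force: [0.8, 0.6, 1.7]
finger_gap: -0.0003
grip_force: 0.7
```

```bash
python3 -m handwheel '{"rot":[[0,0,0],[0,0,0],[0,0,0],[0,0,0],[0,0,0]],"delta_pos":[[0,0,0.002],[0,0,0.004],[0,0,0.005],[0,0,0.006],[0,0,0.006]],"hand":[1,1,1,1,1]}'
```

```text
clock: 4.23
eef_pos: [0.4144, -0.3098, 0.0985]
ee_rot: [0.0, 0.191, 0.982, -0.0]
contact_force: [0.9, 0.8, 6.5]
finger_gap: -0.0002
grip_force: 3.3
```

```bash
python3 -m handwheel '{"rot":[[0,0,0],[0,0,0],[0,0,0]],"delta_pos":[[0,0,0.001],[0,0,0.0015],[0,0,0.0015]],"hand":[1,1,1]}'
```

```text
clock: 4.48
eef_pos: [0.4144, -0.3098, 0.0982]
ee_rot: [0.001, 0.191, 0.982, -0.001]
contact_force: [-2.8, 4.0, 19.6]
finger_gap: -0.0
grip_force: 9.6
```

The force jumped to 20 N with almost no further travel, so the button is at its stop. Next I rise and go to the socket.

```bash
python3 -m handwheel '{"rot":[[0,0,0],[0,0,0],[0,0,0],[0,0,0],[0,0,0]],"delta_pos":[[0,0,-0.01],[0,0,-0.03],[0,0,-0.06],[0,0,-0.09],[0,0,-0.1]],"hand":[1,1,1,1,1]}'
python3 -c "
from h import *
save('side','s2.png')
go([.475,.0585,.2])"
```

```text
clock: 4.9
eef_pos: [0.4148, -0.3104, 0.2002]
ee_rot: [0.002, 0.191, 0.982, -0.002]
contact_force: [0.5, -0.1, 0.8]
finger_gap: -0.0001
grip_force: 0.0
clock 4.95 tcp [ 0.415  -0.3106  0.2003] F [0.4 0.3 1.6] delta_tool [ 0.0825  0.3647 -0.0013] q [-0.87  0.37  1.47 -0.    1.3  -2.06]
```

```bash
python3 -m handwheel '{"rot":[[0,0,0],[0,0,0],[0,0,0],[0,0,0],[0,0,0]],"delta_pos":[[0.008,0.036,0],[0.016,0.073,0],[0.024,0.11,0],[0.032,0.147,0],[0.04,0.183,0]],"hand":[1,1,1,1,1]}'
python3 -m handwheel '{"rot":[[0,0,0],[0,0,0],[0,0,0],[0,0,0],[0,0,0]],"delta_pos":[[0.008,0.036,0],[0.016,0.073,0],[0.026,0.11,0],[0.034,0.147,0],[0.042,0.182,0]],"hand":[1,1,1,1,1]}'
python3 -m handwheel '{"rot":[[0,0,0],[0,0,0]],"delta_pos":[[0,0,0],[0,0,0]],"hand":[1,1]}'
python3 - <<'E'
from h import *
P=manip.camera_params('wrist'); save('wrist','w2.png')
for m in manip.mark_of('wrist','socket_empty_top')[:3]: print(np.round(m['uv'],1),m['p'],at_z(P,m['uv'],.021,True).round(4))
go([.475,.0585,.072])
E
```

```text
clock: 5.37
eef_pos: [0.4451, -0.1231, 0.1955]
ee_rot: [-0.001, 0.191, 0.982, 0.0]
contact_force: [0.6, -0.5, 0.3]
finger_gap: -0.0002
grip_force: 0.0
clock: 5.78
eef_pos: [0.4743, 0.0615, 0.1955]
ee_rot: [-0.001, 0.191, 0.982, -0.0]
contact_force: [0.7, -0.8, -0.2]
finger_gap: 0.0
grip_force: 0.0
clock: 5.95
eef_pos: [0.4744, 0.061, 0.1955]
ee_rot: [-0.001, 0.189, 0.982, -0.0]
contact_force: [0.0, -0.1, 0.2]
finger_gap: -0.0
grip_force: 0.0
[323.3 189.5] 0.59 [0.4767 0.0629 0.021 ]
clock 6.05 tcp [0.4746 0.0591 0.1958] F [-0.1 -0.7  0.1] delta_tool [-0.0008 -0.0003  0.1238] q [-0.12  0.31  1.58 -0.    1.25 -1.31]
```

View pics/w2.png

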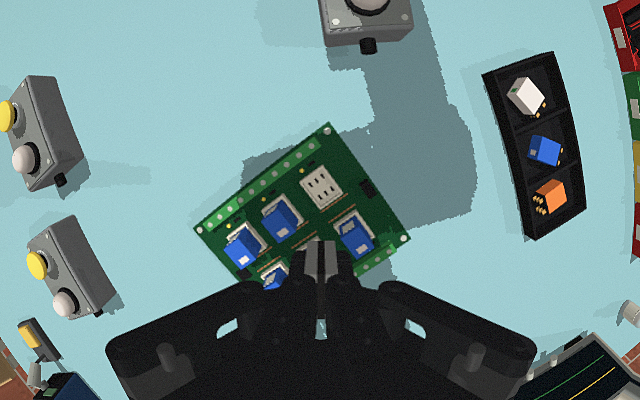

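The empty socket is at (322,187), where the measurement put it, and the far yellow button is up. I'll descend and hold.

```bash
python3 -m handwheel '{"rot":[[0,0,0],[0,0,0],[0,0,0],[0,0,0],[0,0,0]],"delta_pos":[[0,0.001,0.03],[0,0.001,0.06],[0,0.001,0.09],[0,0.001,0.1],[0,0.001,0.105]],"hand":[1,1,1,1,1]}'
python3 -m handwheel '{"rot":[[0,0,0],[0,0,0],[0,0,0],[0,0,0],[0,0,0]],"delta_pos":[[0,0,0.008],[0,0,0.015],[0,0,0.019],[0,0,0.019],[0,0,0.019]],"hand":[1,1,1,1,1]}'
for i in 1 2 3 4; do :; done
python3 -c "
from h import *
go([.475,.0585,.072]); save('side','s3.png')"
```

```text
clock: 6.47
eef_pos: [0.4742, 0.0591, 0.0895]
ee_rot: [-0.002, 0.192, 0.981, -0.0]
contact_force: [-0.7, 0.4, 0.8]
finger_gap: 0.0002
grip_force: 0.0
clock: 6.88
eef_pos: [0.4754, 0.0604, 0.0728]
ee_rot: [0.0, 0.191, 0.982, 0.0]
contact_force: [-0.1, -0.4, 0.9]
finger_gap: 0.0001
grip_force: 0.0
clock 6.88 tcp [0.4754 0.0604 0.0728] F [-0.1 -0.4  0.9] delta_tool [-0.0003 -0.0019  0.0008] q [-0.12  0.48  1.74 -0.    0.92 -1.31]
```

View pics/s3.png

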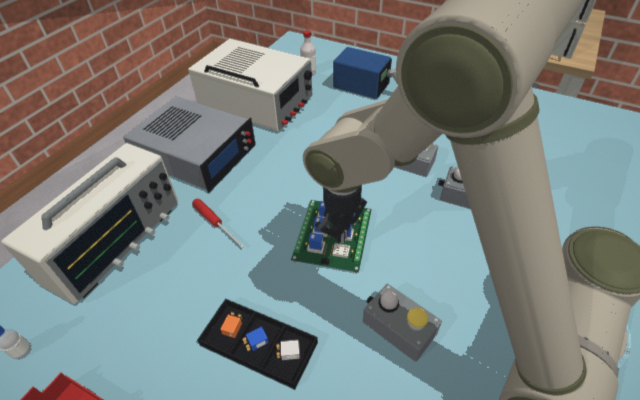

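The fingertips hang above the empty socket at (341,250), clear of the relays around it. I'll hold for 2.5 s, then rise.

```bash

python3 -m handwheel '{"rot":[[0,0,0],[0,0,0],[0,0,0],[0,0,0],[0,0,0]],"delta_pos":[[0,0,0],[0,0,0],[0,0,0],[0,0,0],[0,0,0]],"hand":[1,1,1,1,1]}' >/dev/null
python3 -m handwheel '{"rot":[[0,0,0],[0,0,0],[0,0,0],[0,0,0],[0,0,0]],"delta_pos":[[0,0,0],[0,0,0],[0,0,0],[0,0,0],[0,0,0]],"hand":[1,1,1,1,1]}' >/dev/null
python3 -m handwheel '{"rot":[[0,0,0],[0,0,0],[0,0,0],[0,0,0],[0,0,0]],"delta_pos":[[0,0,0],[0,0,0],[0,0,0],[0,0,0],[0,0,0]],"hand":[1,1,1,1,1]}' >/dev/null
python3 -m handwheel '{"rot":[[0,0,0],[0,0,0],[0,0,0],[0,0,0],[0,0,0]],"delta_pos":[[0,0,0],[0,0,0],[0,0,0],[0,0,0],[0,0,0]],"hand":[1,1,1,1,1]}' >/dev/null
python3 -m handwheel '{"rot":[[0,0,0],[0,0,0],[0,0,0],[0,0,0],[0,0,0]],"delta_pos":[[0,0,0],[0,0,0],[0,0,0],[0,0,0],[0,0,0]],"hand":[1,1,1,1,1]}' >/dev/null
python3 -m handwheel '{"rot":[[0,0,0],[0,0,0],[0,0,0],[0,0,0],[0,0,0]],"delta_pos":[[0,0,0],[0,0,0],[0,0,0],[0,0,0],[0,0,0]],"hand":[1,1,1,1,1]}'
python3 -m handwheel '{"rot":[[0,0,0],[0,0,0],[0,0,0],[0,0,0],[0,0,0]],"delta_pos":[[0,0,-0.02],[0,0,-0.05],[0,0,-0.08],[0,0,-0.11],[0,0,-0.12]],"hand":[1,1,1,1,1]}'
python3 -c "
from h import *
go([.5285,.3225,.192])"
```

```text
clock: 9.43
eef_pos: [0.4752, 0.0604, 0.0725]
ee_rot: [0.0, 0.191, 0.982, -0.0]
contact_force: [-0.2, 0.3, 0.1]
finger_gap: -0.0001
grip_force: 0.0
clock: 9.85
eef_pos: [0.4763, 0.0604, 0.1965]
ee_rot: [0.003, 0.191, 0.982, 0.0]
contact_force: [0.9, -0.4, -0.1]
finger_gap: -0.0003
grip_force: 0.0
clock 9.85 tcp [0.4763 0.0604 0.1965] F [ 0.9 -0.4 -0.1] delta_tool [0.0497 0.2626 0.0046] q [-0.12  0.31  1.58 -0.    1.25 -1.31]
```

```bash

python3 -m handwheel '{"rot":[[0,0,0],[0,0,0],[0,0,0],[0,0,0],[0,0,0]],"delta_pos":[[0.006,0.032,0],[0.012,0.064,0],[0.018,0.096,0],[0.024,0.128,0],[0.03,0.16,0]],"hand":[1,1,1,1,1]}'
python3 -m handwheel '{"rot":[[0,0,0],[0,0,0],[0,0,0],[0,0,0],[0,0,0]],"delta_pos":[[0.006,0.03,0],[0.012,0.06,0],[0.018,0.09,0],[0.02,0.103,0],[0.02,0.103,0]],"hand":[1,1,1,1,1]}'
python3 - <<'E'
from h import *
P=manip.camera_params('wrist'); save('wrist','w3.png')
for m in manip.mark_of('wrist','spare_blue_top')[:3]: print(np.round(m['uv'],1),m['p'],at_z(P,m['uv'],.0255,True).round(4))
go([.5285,.3225,.072])
E
```

```text
clock: 10.27
eef_pos: [0.5073, 0.2216, 0.1925]
ee_rot: [-0.0, 0.191, 0.982, -0.0]
contact_force: [0.2, -1.2, -0.1]
finger_gap: -0.0001
grip_force: 0.0
clock: 10.68
eef_pos: [0.5272, 0.3255, 0.1919]
ee_rot: [-0.0, 0.189, 0.982, 0.0]
contact_force: [-0.0, 0.3, -1.6]
finger_gap: -0.0004
grip_force: 0.0
clock 10.78 tcp [0.5271 0.3229 0.1921] F [0.3 0.7 1.1] delta_tool [-0.0016  0.0002  0.1201] q [ 0.36  0.54  1.19 -0.    1.41 -0.83]
```

View pics/w3.png

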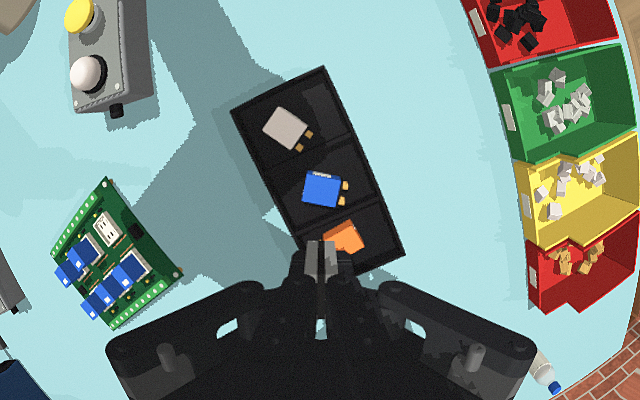

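The blue spare is at (322,190), straight under the tool, as the socket was. I'll descend.

```bash
python3 -c "
from h import *
P=manip.camera_params('wrist'); print(at_z(P,(322,190),.0255,True))"
python3 -m handwheel '{"rot":[[0,0,0],[0,0,0],[0,0,0],[0,0,0],[0,0,0]],"delta_pos":[[-0.001,0,0.03],[-0.001,0,0.06],[-0.001,0,0.09],[-0.001,0,0.11],[-0.001,0,0.117]],"hand":[1,1,1,1,1]}'
python3 -m handwheel '{"rot":[[0,0,0],[0,0,0],[0,0,0],[0,0,0],[0,0,0]],"delta_pos":[[0,0,0],[0,0,0],[0,0,0],[0,0,0],[0,0,0]],"hand":[1,1,1,1,1]}'
python3 -c "
from h import *
save('side','s4.png')"
```

```text
[0.52781283 0.32403002 0.0255    ]
clock: 11.2
eef_pos: [0.527, 0.3208, 0.0725]
ee_rot: [-0.002, 0.191, 0.981, -0.002]
contact_force: [0.3, 0.9, -0.1]
finger_gap: -0.0
grip_force: 0.0
clock: 11.62
eef_pos: [0.5287, 0.3228, 0.0768]
ee_rot: [0.001, 0.191, 0.982, 0.001]
contact_force: [-0.6, 0.1, -0.3]
finger_gap: 0.0
grip_force: 0.0
```

View pics/s4.png

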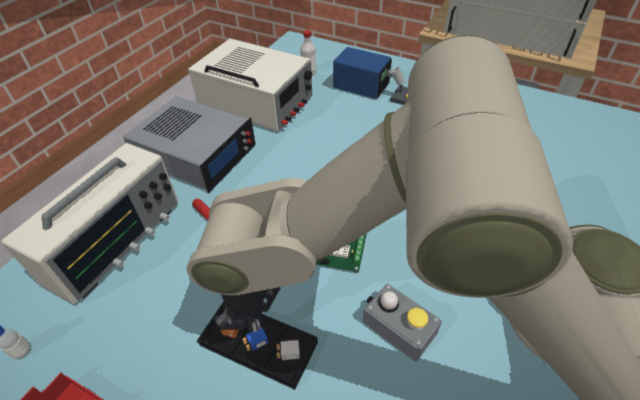

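The fingers point at the blue spare at (256,335) and touch nothing. The tips are about 32 mm up, so I'll come down 6 mm and hand in.

```bash
python3 -m handwheel '{"rot":[[0,0,0],[0,0,0],[0,0,0],[0,0,0],[0,0,0]],"delta_pos":[[0,0,0.003],[0,0,0.006],[0,0,0.006],[0,0,0.006],[0,0,0.006]],"hand":[1,1,1,1,1]}'
python3 -c "
from h import *
print(manip.job_done())"
```

```text
clock: 12.08
eef_pos: [0.5283, 0.3227, 0.0694]
ee_rot: [-0.0, 0.191, 0.982, -0.0]
contact_force: [-0.0, -0.2, 0.7]
finger_gap: 0.0001
grip_force: 0.0
the job is handed in; nothing more can be done
None
```

I pressed the far call button to its stop and let it spring up, pointed at the empty socket for about 2.5 s, and handed the job in at about 12 s still pointing at the blue spare, with no sign of touching anything else; no verdict came back.

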